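# Fetch the preamplifier from behind the sliding door

### The job

Slide the left door of the desk hutch fully open behind its neighbour, then draw the blue preamplifier out by its front handle until its case stands clear of the hutch on the desk, and let go of it. The handle is only for pulling: take the preamplifier again by its case, lift it and set it down gently, without dropping it, on the black rubber mat on top of the receiver, wholly on the mat and square with it, handle to the receiver's front. Leave the left door open, the right door shut, and the mug and the multimeter where they are.

Things in the scene. Friction and masses are not known exactly. Their poses are not given: they have to be found in the camera images.
- hutch: White hutch fixed on the desk at the robot's left, front turned to the robot's right, 474 wide (y), 210 deep (x), 250 high, clear glass top, open back, no floor, middle partition. Origin: centre of its footprint on the desk, z up, front to its own -x, left bay to its +y (inside y = +6 to +225). Front plane 105 before the origin; clear opening below the door track 215 high.
- rear_door (a joint): Left door, in the rear track: clear panel in a dark steel frame, 235 wide, 218 high, 8 thick, front face 83 before the hutch's origin. 0 m = shut, grows as it slides to the hutch's -y behind the right door; stop at 0.170, where the bay is open from hutch y = +55 to +225. May start ajar up to 0.035. Moves against 2 N of friction, stays where left.
- rear_door_pull (a point): Middle of the left door's black upright bar pull, 22 from the door's left edge, moving with the door: round bar 12 thick, from 50 to 160 above the desk, 50 off the door's front face (133 before the hutch's origin), on two short arms near its ends. This point is 105 above the desk. Axes as the hutch's.
- amp: Preamplifier module in the hutch's left bay: blue case with aluminium front panel, 100 long (x), 54 wide (y), 66 high, 0.4 to 0.8 kg, handle extra. Origin: centre of the case's underside, z up, front panel towards its own -x (it faces out of the hutch), sockets up to 6 long on its back. Loose; slides on the desk.
- amp_pull (a point): Grip point of the preamplifier's front handle: steel U handle on the middle of its front panel, upright bar 10 x 10 thick, from 12 to 60 above the underside, bar centre 32 before the panel, 82 before the case's centre; the two arms are as thin as the bar. This point is 36 above the underside. Axes as the preamplifier's.
- receiver: White benchtop test receiver standing fixed on the desk at the robot's right: 215 wide (y), 280 deep (x), 95 high without the mat. Origin at the centre of its underside, z up, front panel with screen towards its own -x.
- mat (a point): Centre of the top face of the black rubber mat on the receiver: 150 long (x), 94 wide (y), 3 thick, its top 98 above the desk. Axes as the receiver's.
- mug: White mug, radius 38, 90 high, handle to one side, on the desk. Origin at the centre of its underside. Bystander.
- meter: Yellow multimeter lying on the desk, 150 x 72 x 38 high. Origin at the centre of its underside, long axis x. Bystander.
- amp_handle: The same steel U handle (part of the preamplifier). Origin on the front panel at underside height, axes as the preamplifier's.
- front_door_edge (a point): Middle of the left edge of the right door, which hangs in the front track (same make and size, front face 99 before the hutch's origin, bar pull near its far end). The door is shut at the start and free to slide to the hutch's +y in front of the left door. The fully opened left door's pull stands 23 beyond this edge. This point is 113 above the desk.

How it is judged:
By the outcome, as a careful person would: the job done as asked, in the order asked, and still so for the second after the job is handed in, with the robot touching nothing.
It also fails if it takes over 72 s, if anything falls off the work surface, if the arm or the gripper's body presses on something with over 40 N, if the wrist force passes 120 N, or if a joint passes its speed limit or range.

### The arm

A 6-joint arm with a two-finger parallel gripper is mounted at the origin on the work surface. World frame = base frame: x ahead of the robot, y to its left, z up, the work surface at z = 0. Lengths are in mm, angles in rad, forces in N, time in s.
With the tool pointing down it reaches from about 325 to 775 mm from the base axis. Payload 5.5 kg.
Tool frame: the origin (TCP) lies midway between the tips of the shut fingers; the grasp point (between the pads) lies 19 mm behind it; x points along the fingers, y is the direction in which the jaws open and shut, and the axes are right-handed (so a half turn about x gives the same grasp; the last joint's range is limited). The gripper opens to 85 mm and grips with 20 to 120 N. Pads are 22 mm wide; open, the fingers measure 114 mm over their backs; the gripper's body (76 mm by 85 mm) begins 54 mm behind the grasp point. The pads swing forward as they close: fully open they stand 13 mm farther back than shut.
Start: joints at [1.09, 0.091, 1.231, -0, 1.82, -0.057], TCP at [246.742, 546.932, 231.275] pointing down, gripper open.
Joint ranges: [-2.87, 2.87], [-0.86, 2.18], [0.17, 2.46], [-1.51, 4.65], [0.06, 2.69], [-2.65, 2.65]. Speed limits (rad/s): [2.57, 2.57, 3.01, 3.14, 3.14, 3.14].

### API

Orientations are given as a rotation vector (axis times angle).
In Python, from plant import r, effector, planner, optics gives the robot as it stands. Calls block until the motion is done:
- r.reach(position, orientation): joint-space move of the TCP to a pose.
- r.move_linear(position, orientation=None, vel=150, f_stop=None): straight line of the TCP; orientation=None keeps the orientation; vel is the mean speed in mm/s. With f_stop (N) it stops when the force on the tool has changed by that much, and returns True; else False.
- r.movej(angles): joint-space move.
- effector.set_gripper(opening): opening from 0.0 (shut) to 1.0 (fully open); the grip force is fixed at half the most; returns when the fingers have stopped.
- r.hold(seconds).
- planner.inverse_kinematics(position, orientation): joint angles nearest the present ones, or None.
- optics.grab_frame(name): name is "side" or "top" or "wrist"; returns a dict with "frame" (384x512x3 uint8, red, green, blue), "K" (3x3 intrinsics, pixels), "dist" ([k1, k2, p1, p2, k3] as OpenCV has them; the pictures are not rectified), "R" (3x3) and "t" (3): a world point X has camera coordinates R X + t. Camera axes: x right, y down, z forward; pixel columns grow to the right and rows downward; lengths in mm; the calibration is good to about 2 mm. A picture is of the moment at which its call begins. There is no depth.
A pose or a line that the arm cannot do raises r.MotionError and nothing moves.
- r.close_job(): hands the job in, once; it reports no verdict.
Readings, each from a call of its own:
- r.get_time_s(): time.
- r.get_joint_pos(): joint angles.
- r.get_qd(): joint speeds.
- r.get_joint_torque(): joint torques, N m.
- r.get_tcp_pos(): TCP position.
- r.get_eef_rot(): TCP orientation.
- r.get_wrist_force(): force on the tool from outside, world axes, zero at the start.
- r.get_wrist_torque(): the same for the moment, N m.
- r.get_finger_gap(): opening from 0.0 (shut) to 1.0 (fully open).
Only numpy, scipy, OpenCV 4.12 (cv2) and the standard library are available. Lean on these libraries where they do the work, as an engineer would, in place of code of your own. Each camera call takes 0.05 s, during which the arm holds its last target.

## Working session

There is one attempt and no reset: what is moved stays moved. The work goes in short steps, each a Python script; the robot and the scene stay as the last script left them, time stands still between calls to the robot, and variables do not carry over. Pictures are saved under pics/ and viewed, and the job is handed in when it is done.

```bash
ls; mkdir -p pics
cat > h.py <<'E'
import numpy as np, cv2, pickle
from plant import r, effector, planner, optics
def snap(name,fn):
    d=optics.grab_frame(name); pickle.dump(d,open(f'pics/{fn}.pkl','wb'))
    cv2.imwrite(f'pics/{fn}.png',cv2.cvtColor(d['frame'],cv2.COLOR_RGB2BGR)); return d
E
python3 - <<'E'
from h import *
for n in ['side','top','wrist']:
    d=snap(n,n+'0'); print(n,d['K'],d['dist'],d['R'],d['t'])
print(r.get_time_s(), r.get_eef_rot(), r.get_tcp_pos())
E
```

```text
pics
side [[373.12342888   0.         254.98160213]
 [  0.         373.12342888 191.38490991]
 [  0.           0.           1.        ]] [0.038122 0.       0.       0.       0.      ] [[-0.55953776 -0.82876803 -0.00781351]
 [-0.78340392  0.53194085 -0.32142996]
 [ 0.2705472  -0.17373106 -0.94690112]] [ 328.72946781  433.41565738 1051.97328054]
top [[375.41003789   0.         259.27801947]
 [  0.         375.41003789 193.46780799]
 [  0.           0.           1.        ]] [-0.03765378  0.          0.          0.          0.        ] [[-0.0189178  -0.99977936 -0.00912975]
 [-0.98204265  0.02029498 -0.18756424]
 [ 0.18770815  0.0054175  -0.98220991]] [ 51.91429855 547.24442995 929.06807432]
wrist [[300.28965931   0.         254.61109584]
 [  0.         300.28965931 189.72495674]
 [  0.           0.           1.        ]] [-0.07907783  0.          0.          0.          0.        ] [[ 0.41126447  0.91151491 -0.00145392]
 [ 0.86981489 -0.391972    0.29963312]
 [ 0.27255016 -0.1244931  -0.95405339]] [-598.65738809  -39.26210128  378.6195228 ]
0.15 [ 0.33118995  1.54553715 -0.33358269] [246.61319297 546.72157638 230.39259066]
```

View pics/side0.png

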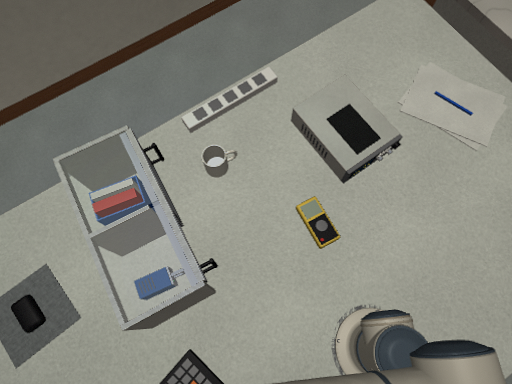

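View pics/top0.png

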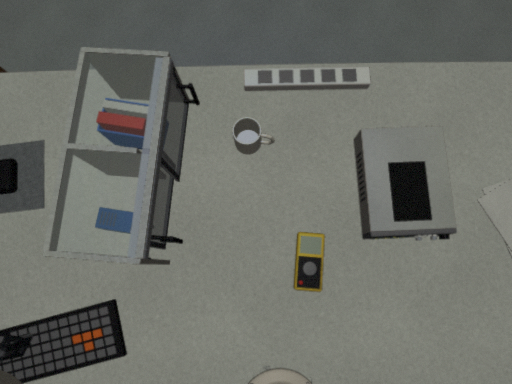

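View pics/wrist0.png

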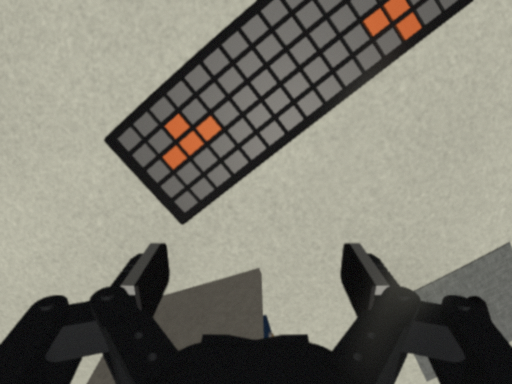

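Run:
```python
import cv2
def crop(fn,x0,y0,x1,y1,s,o):
    im=cv2.imread(f'pics/{fn}.png')[y0:y1,x0:x1]
    cv2.imwrite(f'pics/{o}.png',cv2.resize(im,None,fx=s,fy=s,interpolation=cv2.INTER_CUBIC))
crop('top0',40,40,210,270,2.6,'c1') if 0 else crop('top0',40,130,200,270,4,'c1')
crop('side0',70,190,230,335,4,'c2')
crop('side0',280,70,410,190,4,'c3')
crop('top0',345,120,465,250,4,'c4')
```

```text
(no output)
```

View pics/c1.png

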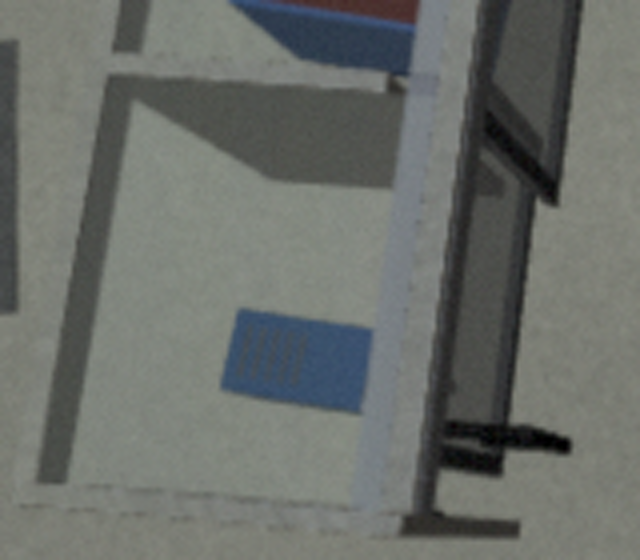

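View pics/c2.png

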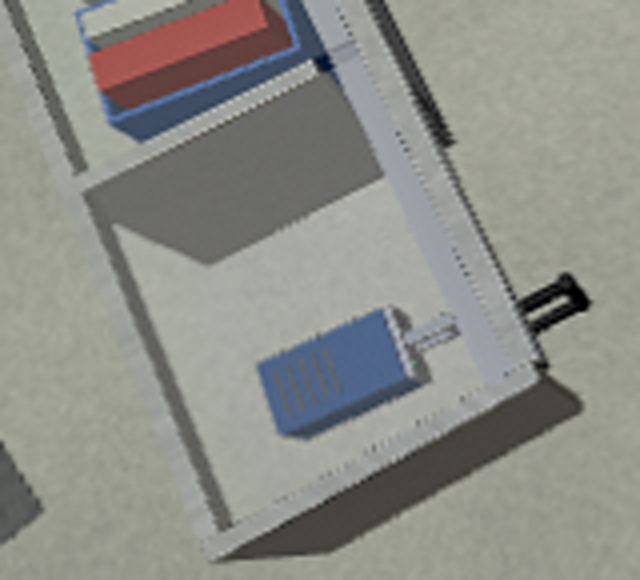

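View pics/c3.png

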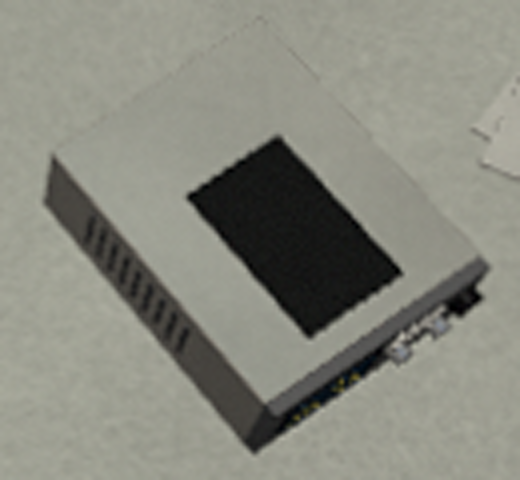

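View pics/c4.png

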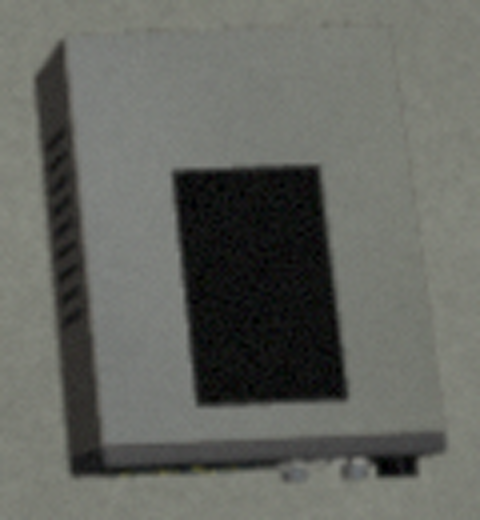

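Run:
```python
import cv2
def crop(fn,x0,y0,x1,y1,s,o):
    im=cv2.imread(f'pics/{fn}.png')[y0:y1,x0:x1]
    cv2.imwrite(f'pics/{o}.png',cv2.resize(im,None,fx=s,fy=s,interpolation=cv2.INTER_LANCZOS4))
crop('side0',125,255,225,330,8,'c5')
crop('top0',45,195,145,270,8,'c6')
crop('side0',45,115,170,200,6,'c7')
crop('top0',65,40,205,120,5.5,'c8')
```

```text
(no output)
```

View pics/c5.png

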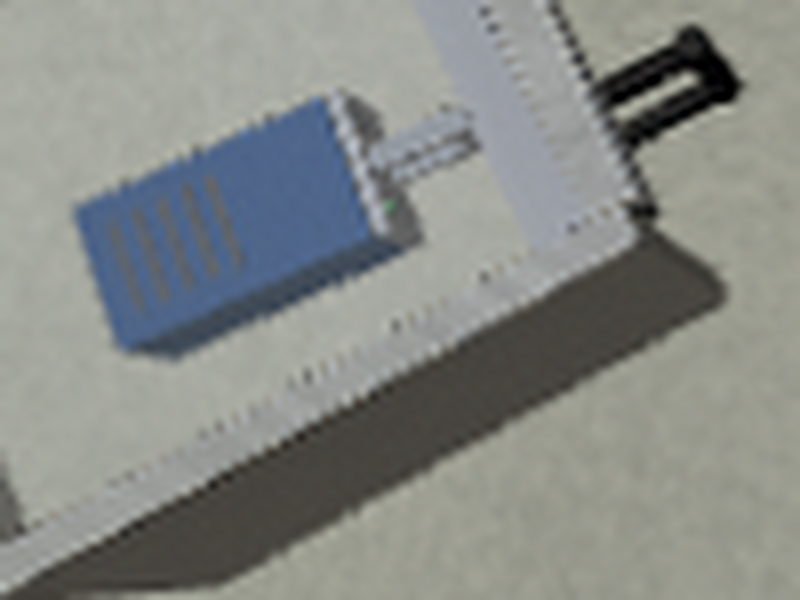

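View pics/c6.png

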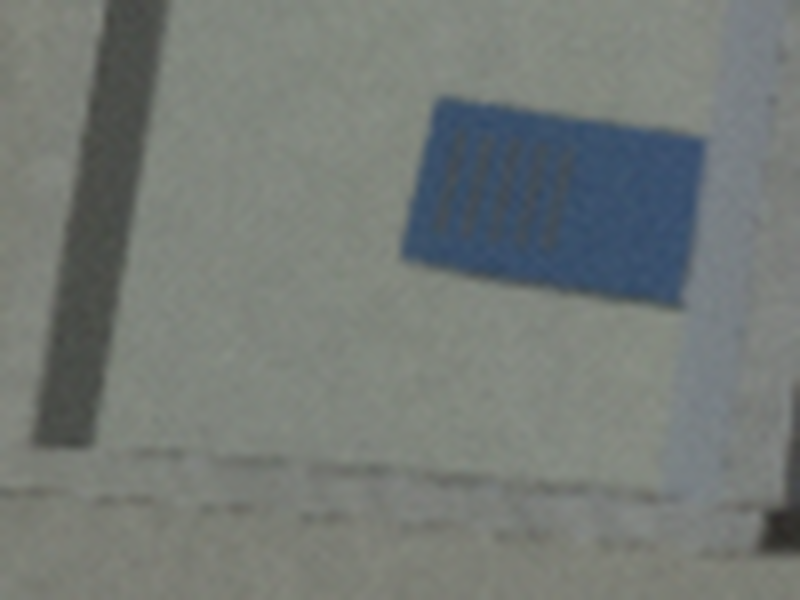

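View pics/c7.png

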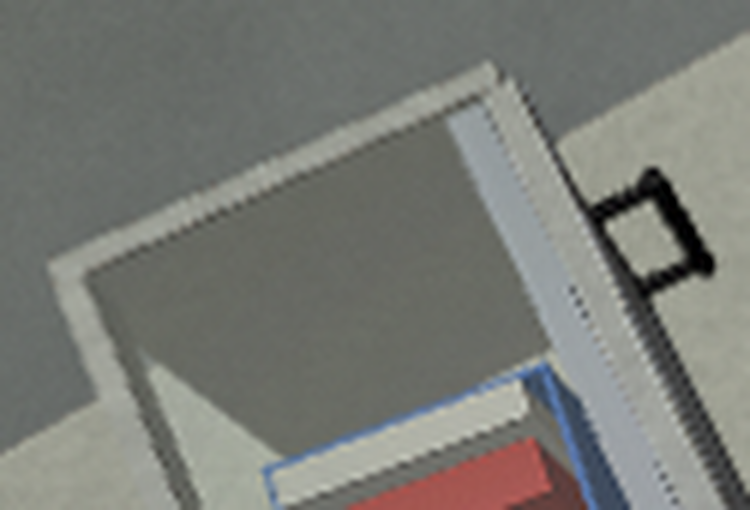

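View pics/c8.png

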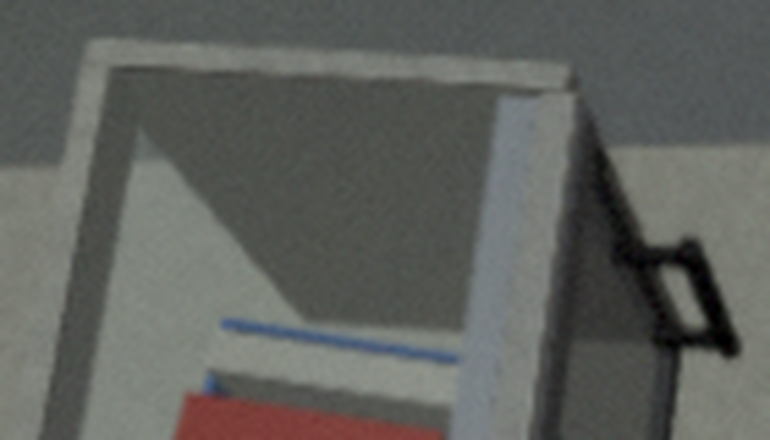

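```bash
cat > fit.py <<'E'
import numpy as np, cv2, pickle
from scipy.optimize import least_squares
def load(fn): return pickle.load(open(f'pics/{fn}.pkl','rb'))
def proj(d,X):
    X=np.atleast_2d(np.asarray(X,float))
    p,_=cv2.projectPoints(X,cv2.Rodrigues(d['R'])[0],d['t'],d['K'],np.array(d['dist'],float)); return p[:,0]
def tf(p,L):  # p=x,y,yaw (z=0)
    c,s=np.cos(p[2]),np.sin(p[2]); L=np.atleast_2d(np.asarray(L,float))
    return np.c_[p[0]+c*L[:,0]-s*L[:,1], p[1]+s*L[:,0]+c*L[:,1], L[:,2]+(p[3] if len(p)>3 else 0)]
def fit(obs,p0):  # obs: list of (d, L, px)
    f=lambda p: np.concatenate([(proj(d,tf(p,L))-np.array(px)).ravel() for d,L,px in obs])
    s=least_squares(f,p0,loss='soft_l1',x_scale=[100,100,1]); return s.x, f(s.x).reshape(-1,2)
def uc(pts,x0,y0,s): return [((a+.5)/s-.5+x0,(b+.5)/s-.5+y0) for a,b in pts]
E
cat > f1.py <<'E'
from fit import *
S=load('side0');T=load('top0'); np.set_printoptions(precision=2,suppress=True)
m=lambda L:np.array(L,float)
mat=m([[75,47,98],[75,-47,98],[-75,-47,98],[-75,47,98]])
p,e=fit([(S,mat,uc([(188,196),(280,137),(401,272),(310,338)],280,70,4)),(T,mat,uc([(174,172),(319,167),(347,398),(198,404)],345,120,4))],[400,-350,0])
print('mat',p,'\n',e.tolist()); 
H=m([[105,237,250],[-105,237,250],[105,-237,250],[-105,-237,250]])
ps=uc([(213,557)],70,190,4)+uc([(632,235)],125,255,8)+uc([(50,265),(495,62)],45,115,6)
pt=uc([(20,503),(400,532)],40,130,4)+uc([(88,40),(577,68)],65,40,5.5)
h,e=fit([(S,H,ps),(T,H,pt)],[500,400,1.57]); print('hutch',h,'\n',e.tolist())
A=m([[50,-27,66],[50,27,66],[-50,-27,66],[-50,27,66],[-50,27,0],[50,27,0]])
a,e=fit([(S,A,uc([(78,208),(123,350),(343,92),(393,238),(422,240),(175,357)],125,255,8)),(T,A[:2],uc([(438,97),(402,260)],45,195,8))],[300,400,1.57])
print('amp',a,'\n',e.tolist())
np.savez('poses.npz',mat=p,hutch=h,amp=a)
for q in (S,T): print('cam',-q['R'].T@q['t'])
for op in (0,.035):
    for d,n in((S,'s'),(T,'t')): print(op,n,proj(d,tf(h,[[-133,237-22-op*1000-5,z] for z in (160,105,50)])).tolist())
c,s=np.cos(a[2]-h[2]),np.sin(a[2]-h[2]); v=a[:2]-h[:2]; ch,sh=np.cos(h[2]),np.sin(h[2])
print('amp in hutch',ch*v[0]+sh*v[1],-sh*v[0]+ch*v[1],a[2]-h[2])
E
python3 f1.py
```

```text
mat [ 538.13 -334.47    0.02] 
 [[-0.741045632970895, -0.5354940517165687], [-0.37913579936821407, -0.9831731981584255], [0.7034693259109872, -0.012372567632951359], [-0.34987181944347867, -0.3150376389585574], [-0.2616681434799375, -0.07944507324768324], [0.12733982190491133, -0.08389390634351912], [0.2350863005173096, 0.9243820917096173], [-0.22641788638208027, 0.8862743497511758]]
hutch [615.74 362.56   1.48] 
 [[-1.8087873809229507, 1.4646810826582168], [2.8016283951132266, -0.809900953675708], [-1.5175340446210797, -0.5389817390770588], [0.7650519874042061, -1.3210718300194344], [-3.2779756164386242, 0.27163427845931665], [1.969535752723516, 1.5380655634731966], [-0.7612329916342162, -0.3273778773079101], [0.5395760830915037, -0.604741755767364]]
amp [483.09 411.23   1.38] 
 [[-0.6237709354487038, -0.6259375641503198], [-0.4628132467049113, 0.08878649527719062], [0.28999336430146627, -0.614426557931381], [0.2896205797427456, -0.8922427590680968], [1.41064594985275, 0.8280952115601394], [-0.17000166725438248, 0.34425047226034167], [-0.0063761540448012965, 0.1134221361224661], [-0.5879160283275269, 0.28626048365816814]]
cam [ 238.87  224.65 1138.  ]
cam [ 364.01   35.76 1015.66]
0 s [[216.0903176297914, 271.40138462676595], [218.2402861857691, 273.8119522163392], [220.1805995809513, 275.98805291190547]]
0 t [[167.87946412922065, 253.21172011521557], [173.54498796549183, 253.92896335849667], [178.57330778578392, 254.5644739713129]]
0.035 s [[210.07014256302477, 259.3976343264218], [212.5046658554507, 262.3907901632164], [214.70387193319124, 265.09548979140635]]
0.035 t [[169.69047170543558, 237.75150704363594], [175.21034666963493, 239.38099201061993], [180.1133869872363, 240.8273172817895]]
amp in hutch 35.92469577203994 136.65413559250237 -0.09298487258137422
```

```bash
cat > ov.py <<'E'
from fit import *
def overlay(fn,boxes,x0,y0,x1,y1,s,o):
    d=load(fn); im=cv2.cvtColor(d['frame'],cv2.COLOR_RGB2BGR)[y0:y1,x0:x1]
    im=cv2.resize(im,None,fx=s,fy=s,interpolation=cv2.INTER_CUBIC)
    for p,lines,col in boxes:
        for a,b in lines:
            n=20; P=tf(p,[np.array(a)+(np.array(b)-np.array(a))*k/n for k in range(n+1)])
            q=proj(d,P); q=((q-[x0,y0]+.5)*s-.5)
            cv2.polylines(im,[np.round(q*8).astype(np.int32)],False,col,1,cv2.LINE_AA,3)
    cv2.imwrite(f'pics/{o}.png',im)
def box(x0,x1,y0,y1,z0,z1):
    c=[(x,y,z) for x in(x0,x1) for y in(y0,y1) for z in(z0,z1)]
    return [(a,b) for i,a in enumerate(c) for b in c[i+1:] if sum(u!=v for u,v in zip(a,b))==1]
E
cat > o1.py <<'E'
from ov import *
P=np.load('poses.npz'); import sys
op=float(sys.argv[1]) if len(sys.argv)>1 else 30
B=[(P['hutch'],box(-105,105,-237,237,0,250),(0,0,255)),(P['amp'],box(-50,50,-27,27,0,66),(0,255,0)),(P['amp'],[((-82,0,12),(-82,0,60)),((-50,0,55),(-82,0,55))],(0,255,255)),(P['hutch'],[((-133,203-op,50),(-133,203-op,160))],(255,0,255))]
overlay('side0',B,45,120,225,340,2.7,'v1'); overlay('top0',B,40,40,210,270,2.6,'v2')
overlay('side0',B,125,240,225,330,6.6,'v3')
E
python3 o1.py
```

```text
(no output)
```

View pics/v1.png

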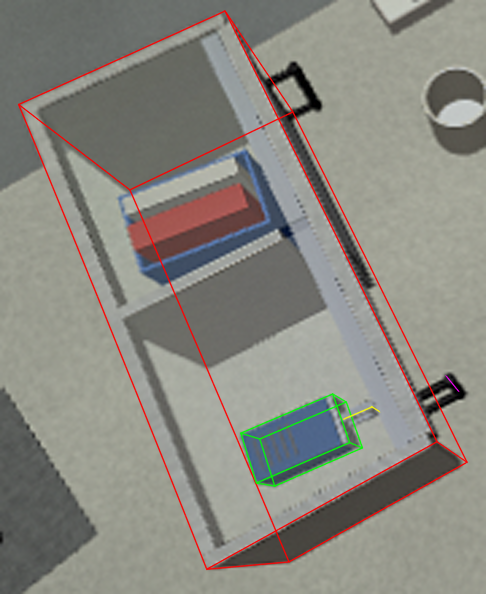

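View pics/v2.png

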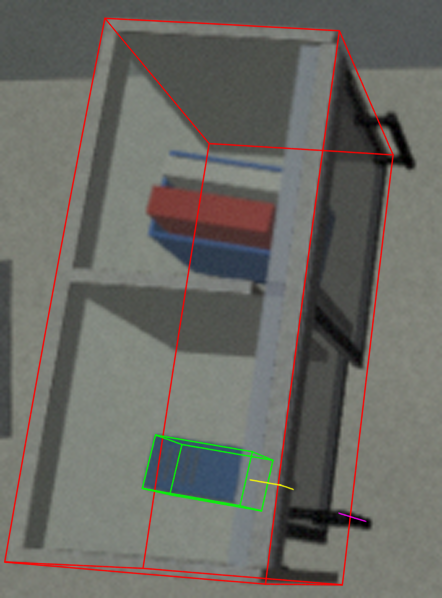

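View pics/v3.png

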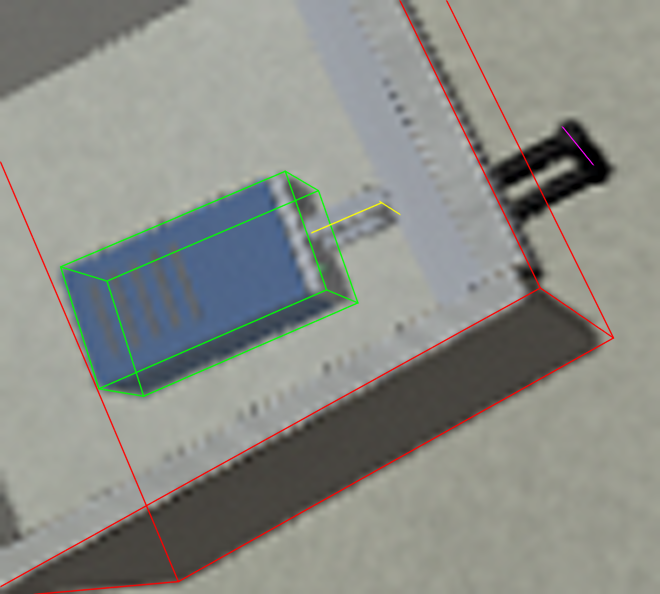

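```bash
cat >> h.py <<'E'
from scipy.spatial.transform import Rotation as Ro
P=dict(np.load('poses.npz'))
def ori(yaw,tilt,flip=False):
    """tool x along heading yaw, pitched down by tilt (rad); jaws horizontal"""
    x=np.array([np.cos(yaw)*np.cos(tilt),np.sin(yaw)*np.cos(tilt),-np.sin(tilt)])
    y=np.array([-np.sin(yaw),np.cos(yaw),0])
    if flip: y=-y
    return Ro.from_matrix(np.c_[x,y,np.cross(x,y)]).as_rotvec()
def W(p,L):
    c,s=np.cos(p[2]),np.sin(p[2]); return np.array([p[0]+c*L[0]-s*L[1],p[1]+s*L[0]+c*L[1],L[2]])
E
cat > ik.py <<'E'
from h import *
np.set_printoptions(precision=2,suppress=True)
h,a,m=P['hutch'],P['amp'],P['mat']
def t(n,p,o):
    try: q=planner.inverse_kinematics(list(p),list(o))
    except Exception as e: q=repr(e)
    print(n,np.round(p),None if q is None else np.array(q))
for tilt in (.3,.5,.7,.9):
  for fl in (0,1):
    print(tilt,fl)
    t('pre',W(h,[-220,173,105+106*np.tan(tilt)*0]),ori(h[2],tilt,fl))
    t('pull',W(h,[-114,173,105]),ori(h[2],tilt,fl))
    t('open',W(h,[-114,33,105]),ori(h[2],tilt,fl))
    t('hand',W(a,[-82+10,0,25]),ori(a[2],tilt,fl))
    t('out',W(a,[-82-230,0,25]),ori(a[2],tilt,fl))
out=W(a,[-235,0,0]); print(out)
for fl in(0,1):
    t('case',W([*out[:2],a[2]],[0,0,25]),ori(a[2],np.pi/2,fl))
    t('mat',W(m,[13,0,125]),ori(m[2],np.pi/2,fl))
print(r.get_time_s())
E
python3 ik.py
```

```text
0.3 0
pre [423. 160. 105.] [-0.48 -0.12  2.12  1.13  1.77  2.61]
pull [433. 265. 105.] None
open [572. 252. 105.] None
hand [470. 340.  25.] [-0.03  0.03  2.16  1.41  1.27  2.57]
out [425. 105.  25.] [-0.61  0.06  2.13  1.08  1.72  2.42]
0.3 1
pre [423. 160. 105.] [-0.48 -0.12  2.12  1.13  1.77 -0.54]
pull [433. 265. 105.] [-0.23 -0.17  2.17  1.24  1.57 -0.44]
open [572. 252. 105.] [-0.19  0.2   1.79  1.26  1.54 -0.43]
hand [470. 340.  25.] [-0.03  0.03  2.16  1.41  1.27 -0.57]
out [425. 105.  25.] [-0.61  0.06  2.13  1.08  1.72 -0.72]
0.5 0
pre [423. 160. 105.] None
pull [433. 265. 105.] None
open [572. 252. 105.] None
hand [470. 340.  25.] None
out [425. 105.  25.] [-0.56 -0.11  2.15  0.96  1.64  2.56]
0.5 1
pre [423. 160. 105.] [-0.42 -0.25  2.11  1.    1.7  -0.41]
pull [433. 265. 105.] [-0.16 -0.29  2.14  1.07  1.5  -0.28]
open [572. 252. 105.] [-0.15  0.11  1.76  1.08  1.47 -0.29]
hand [470. 340.  25.] [ 0.03 -0.1   2.15  1.19  1.17 -0.34]
out [425. 105.  25.] [-0.56 -0.11  2.15  0.96  1.64 -0.58]
0.7 0
pre [423. 160. 105.] None
pull [433. 265. 105.] None
open [572. 252. 105.] N
[... 369 characters left out ...]
e [423. 160. 105.] None
pull [433. 265. 105.] None
open [572. 252. 105.] None
hand [470. 340.  25.] None
out [425. 105.  25.] None
0.9 1
pre [423. 160. 105.] [-0.21 -0.41  2.03  0.67  1.6  -0.12]
pull [433. 265. 105.] [ 0.05 -0.37  2.01  0.67  1.43  0.07]
open [572. 252. 105.] [0.01 0.02 1.66 0.68 1.42 0.02]
hand [470. 340.  25.] [ 0.22 -0.19  2.    0.68  1.12  0.17]
out [425. 105.  25.] [-0.35 -0.35  2.14  0.66  1.5  -0.26]
[439.27 180.35   0.  ]
case [439. 180.  25.] [ 0.32 -0.19  1.87 -0.    1.46 -2.64]
mat [ 551. -334.  125.] [-0.6   0.22  1.28 -0.    1.64 -2.18]
case [439. 180.  25.] [ 0.32 -0.19  1.87  0.    1.46  0.51]
mat [ 551. -334.  125.] [-0.6   0.22  1.28  0.    1.64  0.96]
0.15
```

Run:
```python
from fit import *
def ray(d,px,z):
    u=cv2.undistortPoints(np.array([[px]],float),d['K'],np.array(d['dist'],float))[0,0]
    v=d['R'].T@np.r_[u,1]; c=-d['R'].T@d['t']; return np.round(c+v*(z-c[2])/v[2])
S=load('side0');T=load('top0')
for n,px in dict(m_tl=(299,233),m_tr=(325,234),m_br=(321,291),m_bl=(295,290)).items(): print(n,ray(T,px,38))
print('mug',ray(T,(247,131),90),ray(T,(272,141),50),ray(S,(214,155),90))
print(ray(S,(318,222),38))
```

```text
m_tl [444. -60.  38.]
m_tr [ 440. -128.   38.]
m_br [ 296. -110.   38.]
m_bl [300. -45.  38.]
mug [707.  70.  90.] [692.   4.  50.] [707.  70.  90.]
[365. -80.  38.]
```

Run:
```python
from h import *
h=P['hutch']
p=r.get_tcp_pos(); o=r.get_eef_rot()
r.move_linear([250,500,340],vel=250)
r.move_linear([300,180,340],vel=300)
r.reach(list(W(h,[-230,173,150])),list(ori(h[2],.5,1)))
effector.set_gripper(0.4)
d=snap('wrist','w1'); snap('side','s1'); print(r.get_time_s(),r.get_tcp_pos(),r.get_wrist_force(),r.get_finger_gap())
from fit import proj,tf
for op in (0,30): print(op,proj(d,tf(h,[[-133,203-op,z] for z in (50,105,160)])).tolist())
```

```text
3.6667 [421.76247483 149.93949248 150.01212585] [-0.5641611   0.58904294 -0.30199284] 0.40102271985001586
0 [[224.15645534205842, 218.73454096358714], [219.553709321493, 178.9382843798199], [213.4692872964441, 125.00356816766639]]
30 [[254.30860757595514, 218.79125307766336], [254.33442605371573, 178.96694249166592], [254.37071066414705, 124.95656266098995]]
```

View pics/w1.png

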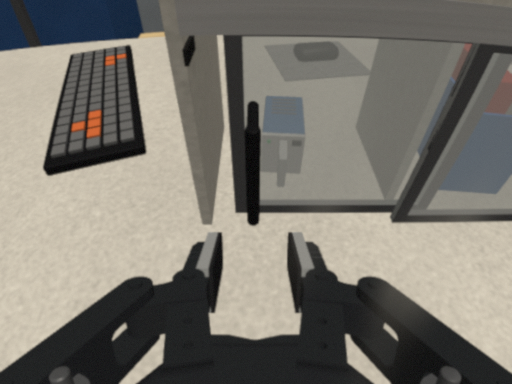

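View pics/s1.png

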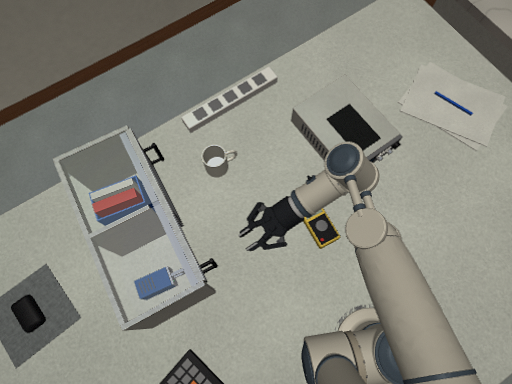

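Run:
```python
from h import *
h=P['hutch']
print(r.move_linear(list(W(h,[-230,173,108])),vel=200))
print(r.move_linear(list(W(h,[-116,173,108])),vel=120,f_stop=10), r.get_tcp_pos(), r.get_wrist_force())
print(r.move_linear(list(W(h,[-116,33-5,108])),vel=80,f_stop=20), r.get_tcp_pos(), r.get_wrist_force())
snap('wrist','w2'); snap('top','t2'); snap('side','s2'); print(r.get_time_s())
p=np.array(r.get_tcp_pos())-W(h,[0,0,0]); c,s=np.cos(h[2]),np.sin(h[2]); print('hutch',c*p[0]+s*p[1],-s*p[0]+c*p[1])
```

```text
False
False [432.67964915 263.11992587 108.11959677] [ 0.96685013 -0.95051064  0.15991117]
False [576.88529922 249.69693709 107.9316917 ] [-0.74341536 -0.68705637 -0.0189664 ]
7.2417
hutch -116.03471495491661 28.023268479971655
```

View pics/w2.png

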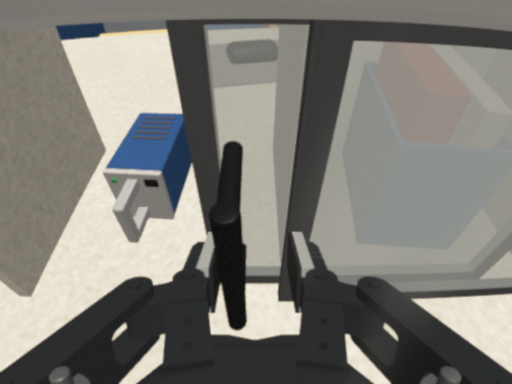

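View pics/t2.png

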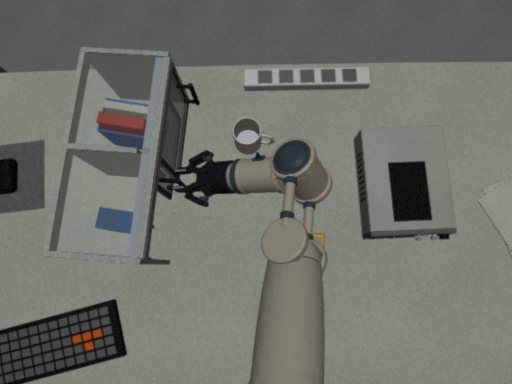

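Run:
```python
from h import *
h=P['hutch']
print(r.move_linear(list(W(h,[-116,6,108])),vel=35,f_stop=12), r.get_tcp_pos(), r.get_wrist_force())
p=np.array(r.get_tcp_pos())-W(h,[0,0,0]); c,s=np.cos(h[2]),np.sin(h[2]); print('hutch',c*p[0]+s*p[1],-s*p[0]+c*p[1])
r.hold(.2); print(r.get_wrist_force())
snap('wrist','w3'); print(r.get_time_s())
```

```text
True [583.84074528 249.15395731 107.22865467] [-1.90749114  0.42456558  1.33767089]
hutch -115.9118190726945 21.04620968444879
[-0.41669005  0.12787329  0.70380397]
7.8667
```

View pics/w3.png

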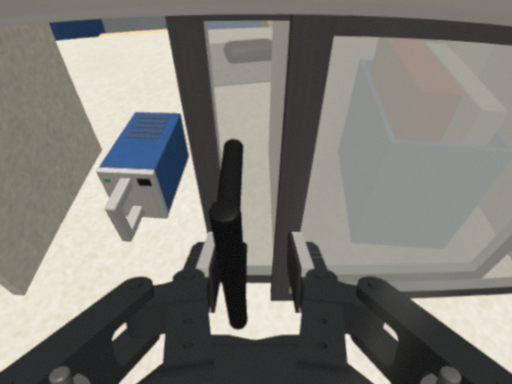

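Run:
```python
from h import *
h=P['hutch']
print(r.move_linear(list(W(h,[-116,10,108])),vel=25,f_stop=15), r.get_wrist_force())
p=np.array(r.get_tcp_pos())-W(h,[0,0,0]); c,s=np.cos(h[2]),np.sin(h[2]); y=-s*p[0]+c*p[1];print('hutch',c*p[0]+s*p[1],y)
r.move_linear(list(W(h,[-116,y+4,108])),vel=50)
r.move_linear(list(W(h,[-200,y+4,108])),vel=200)
a=P['amp']
r.reach(list(W(a,[-82-110,0,80])),list(ori(a[2],.55,1)))
effector.set_gripper(0.55)
d=snap('wrist','w4'); snap('side','s4');snap('top','t4'); print(r.get_time_s(),r.get_tcp_pos())
```

```text
True [-0.19935562  0.3538099   0.59877757]
hutch -115.79404913106347 21.257628725323066
10.0167 [447.73812794 222.35253198  79.99652204]
```

View pics/w4.png

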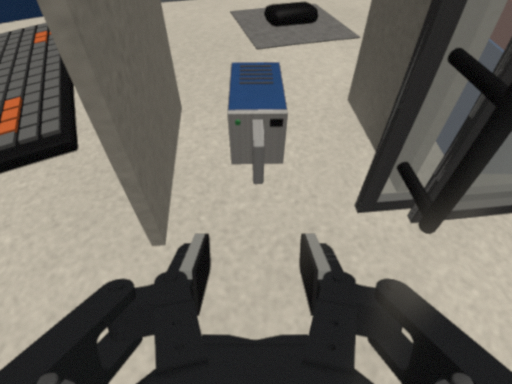

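View pics/t4.png

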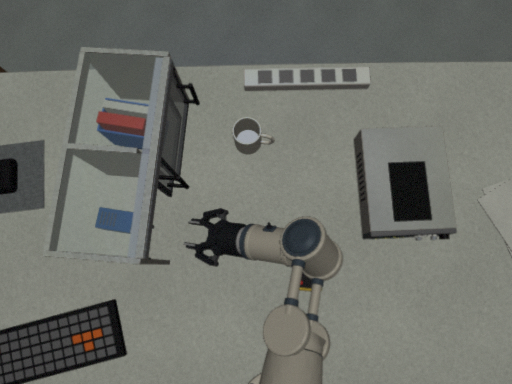

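Run:
```python
from ov import *
P=np.load('poses.npz')
B=[(P['amp'],box(-50,50,-27,27,0,66),(0,255,0)),(P['amp'],box(-87,-77,-5,5,12,60),(0,255,255))]
overlay('w4',B,210,50,310,200,4,'v4')
d=load('w4'); im=cv2.cvtColor(d['frame'],cv2.COLOR_RGB2BGR)[50:200,210:310]
c=cv2.resize(im,None,fx=4,fy=4,interpolation=cv2.INTER_CUBIC)
cv2.imwrite('pics/v4.png',np.hstack([c,cv2.imread('pics/v4.png')]))
```

```text
(no output)
```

View pics/v4.png

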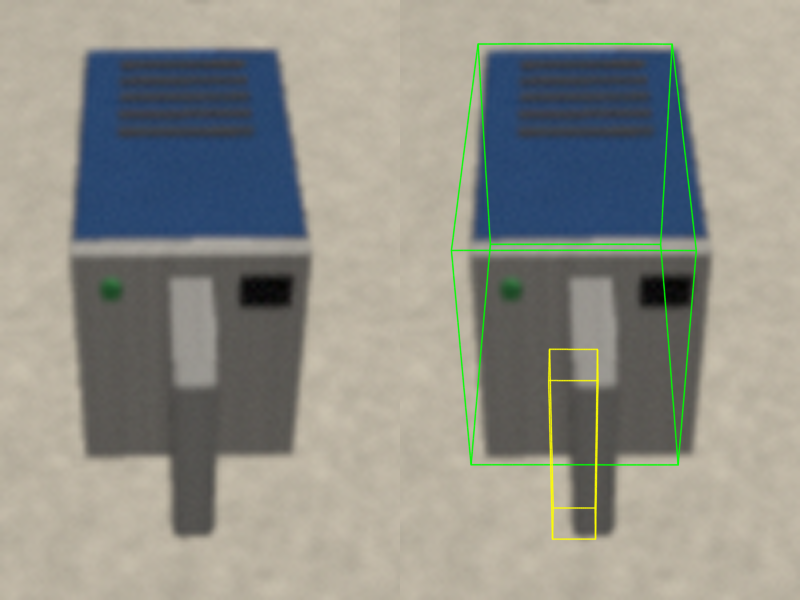

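```bash
cat > f2.py <<'E'
from fit import *
np.set_printoptions(precision=3,suppress=True)
w=load('w4');S=load('side0');T=load('top0')
A=np.array([[50,27,66],[50,-27,66],[-50,27,66],[-50,-27,66],[-50,27,0],[-50,-27,0],[-87,5,12],[-87,-5,12]],float)
px=uc([(86,50),(278,50),(70,254),(311,252),(87,457),(293,457),(171,535),(214,535)],210,50,4)
a0=np.load('poses.npz')['amp']
a,e=fit([(w,A,px)],a0); print(a0,a,e.round(1).tolist())
m=lambda L:np.array(L,float)
A2=m([[50,-27,66],[50,27,66],[-50,-27,66],[-50,27,66],[-50,27,0],[50,27,0]])
so=(S,A2,uc([(78,208),(123,350),(343,92),(393,238),(422,240),(175,357)],125,255,8)); to=(T,A2[:2],uc([(438,97),(402,260)],45,195,8))
b,e=fit([(w,A,px),so,to],a0); print(b,e.round(1).tolist())
P=dict(np.load('poses.npz')); P['amp']=a; np.savez('poses.npz',**P)
E
python3 f2.py
```

```text
[483.092 411.232   1.383] [486.19  411.33    1.401] [[-0.2, -1.7], [0.3, -2.0], [-0.3, -1.2], [0.5, -1.2], [-0.4, 1.7], [-0.2, 1.1], [0.1, 0.4], [0.1, 0.3]]
[485.788 411.203   1.404] [[-0.7, -1.6], [-0.2, -2.0], [-0.6, -1.0], [0.3, -1.1], [-0.5, 1.9], [-0.4, 1.1], [0.1, 0.6], [0.1, 0.4], [-1.1, -1.0], [-0.6, -0.5], [-0.5, -1.7], [-0.1, -2.2], [1.0, -0.4], [-0.3, -0.2], [-0.2, -0.6], [-0.4, -0.3]]
```

Run:
```python
from h import *
a=P['amp']; o=list(ori(a[2],.55,1))
r.move_linear(list(W(a,[-82-90,0,27])),o,vel=150)
print(r.move_linear(list(W(a,[-82+14,0,27])),o,vel=100,f_stop=8), r.get_wrist_force())
effector.set_gripper(0); print(r.get_finger_gap(), r.get_wrist_force(), r.get_time_s())
snap('wrist','w5')
```

```text
False [ 0.05991217 -0.04891544  0.02010772]
0.10142830777104028 [-2.21481777 -4.93028067  2.1817666 ] 12.1667
```

View pics/w5.png

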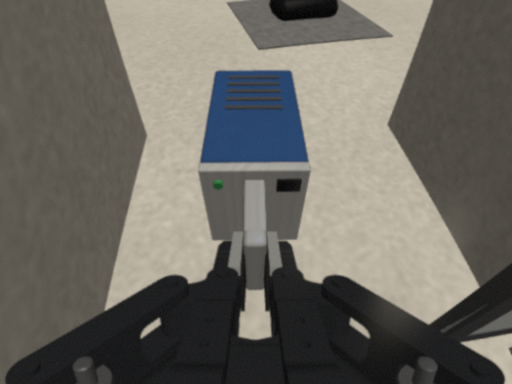

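Run:
```python
from h import *
a=P['amp'];h=P['hutch']
v=a[:2]-h[:2]; c,s=np.cos(h[2]),np.sin(h[2]); xa=c*v[0]+s*v[1]; print(xa)
p=np.array(r.get_tcp_pos()); L=xa+205
q=p-L*np.array([c,s,0]); print(r.move_linear(list(q),vel=120,f_stop=35), r.get_wrist_force())
effector.set_gripper(0.5)
x=np.array([np.cos(a[2]),np.sin(a[2]),0])
p=np.array(r.get_tcp_pos()); r.move_linear(list(p-60*x),vel=150)
r.move_linear(list(p-60*x+np.array([0,0,150])),vel=250)
snap('wrist','w6');snap('side','s6');snap('top','t6'); print(r.get_time_s(),r.get_tcp_pos(), L)
# predicted amp pose
P['amp']=np.array([*(a[:2]-L*np.array([c,s])),a[2]]); np.savez('poses.npz',**P); print(P['amp'])
```

```text
36.31577407106528
False [-1.37674426 -1.46376449  0.13985599]
16.2583 [441.2380669   45.16712267 175.0383483 ] 241.31577407106528
[463.39622959 171.09351496   1.40061923]
```

View pics/w6.png

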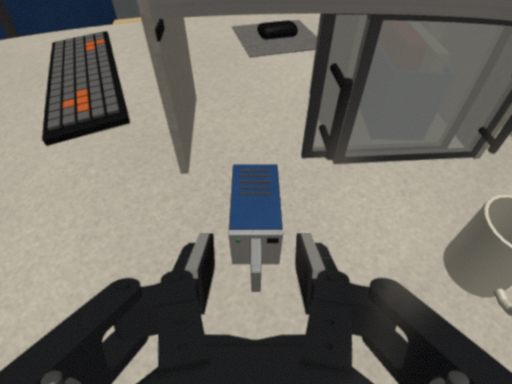

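View pics/s6.png

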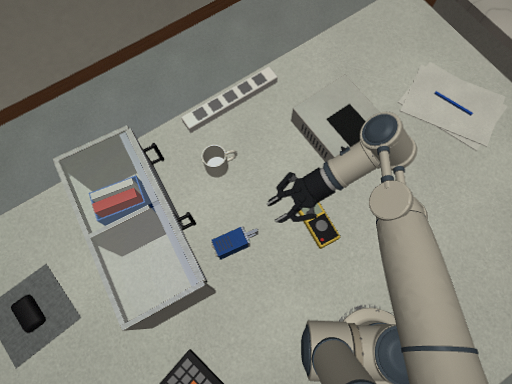

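View pics/t6.png

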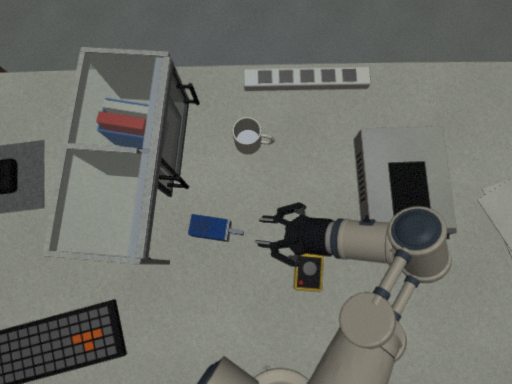

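Run:
```python
import cv2,numpy as np
def crop(fn,x0,y0,x1,y1,s):
    im=cv2.imread(f'pics/{fn}.png')[y0:y1,x0:x1]
    return cv2.resize(im,None,fx=s,fy=s,interpolation=cv2.INTER_CUBIC)
cv2.imwrite('pics/c9.png',np.hstack([crop('s6',205,220,265,265,6.5),crop('t6',185,205,245,250,6.5)]))
cv2.imwrite('pics/c10.png',crop('w6',215,150,295,300,4))
```

```text
(no output)
```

View pics/c9.png

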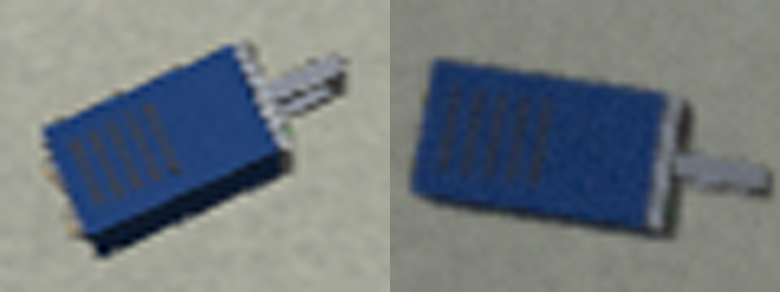

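View pics/c10.png

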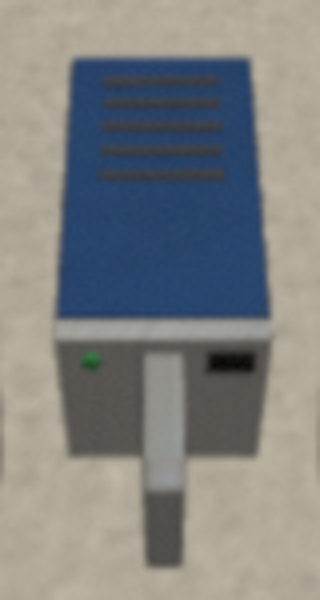

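```bash
cat > f3.py <<'E'
from fit import *
np.set_printoptions(precision=3,suppress=True)
w=load('w6');S=load('s6');T=load('t6')
A=np.array([[50,27,66],[50,-27,66],[-50,27,66],[-50,-27,66],[-50,27,0],[-50,-27,0],[-87,5,12],[-87,-5,12]],float)
px=uc([(73,58),(248,58),(55,340),(271,340),(70,455),(257,455),(146,566),(183,566)],215,150,4)
P=dict(np.load('poses.npz')); a0=P['amp']
so=(S,A[[1,0,3,2]],uc([(45,127),(88,232),(250,42),(287,148)],205,220,6.5)); to=(T,A[[1,0,3,2]],uc([(46,60),(22,193),(292,97),(263,230)],185,205,6.5))
for obs in ([(w,A,px)],[so],[to],[(w,A,px),so,to]):
    a,e=fit(obs,a0); print(a,e.round(1).tolist())
P['amp']=a; np.savez('poses.npz',**P)
E
python3 f3.py
```

```text
[463.72  170.993   1.408] [[-0.7, -1.7], [0.7, -1.9], [-0.5, -1.1], [0.8, -1.5], [-0.3, 1.5], [0.1, 1.2], [-0.2, 0.7], [0.2, 0.6]]
[460.024 171.129   1.374] [[-0.4, -0.4], [-0.4, 0.6], [-0.1, -0.4], [1.3, 0.1]]
[461.973 171.382   1.398] [[-0.4, -0.4], [-0.7, 0.0], [0.2, -0.1], [1.1, 0.5]]
[463.303 171.001   1.41 ] [[-1.2, -1.6], [0.3, -1.9], [-0.8, -1.0], [0.5, -1.5], [-0.5, 1.6], [-0.2, 1.2], [-0.4, 0.7], [-0.0, 0.6], [-1.0, -0.6], [-0.4, 0.1], [-1.2, -1.7], [0.7, -1.6], [-0.4, -0.7], [-0.4, -0.2], [0.3, -0.9], [1.4, -0.3]]
```

Run:
```python
from h import *
a=P['amp']; a[2]=1.404; o=list(ori(a[2],np.pi/2,1))
r.reach(list(W(a,[0,0,180])),o)
effector.set_gripper(1.0)
d=snap('wrist','w7'); 
print(r.move_linear(list(W(a,[0,0,60])),vel=150,f_stop=8))
print(r.move_linear(list(W(a,[0,0,25])),vel=60,f_stop=8),r.get_tcp_pos(),r.get_wrist_force())
snap('wrist','w8'); print(r.get_time_s())
```

```text
False
False [463.36418113 171.03136162  25.0316296 ] [ 0.00135709 -0.4900188  -0.05827343]
19.575
```

View pics/w8.png

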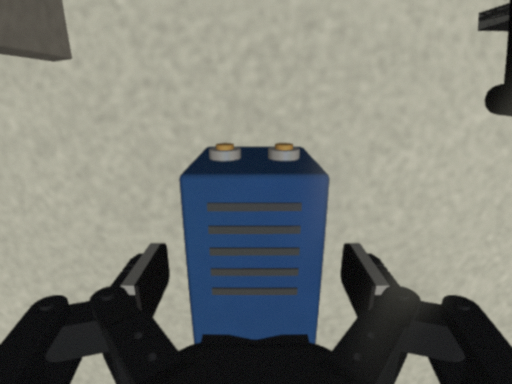

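Run:
```python
from h import *
a=P['amp'];m=P['mat']
effector.set_gripper(0); print(r.get_finger_gap())
f0=np.array(r.get_wrist_force())
p=np.array(r.get_tcp_pos()); print(p)
r.move_linear([p[0],p[1],80],vel=60); r.hold(.2); print(np.array(r.get_wrist_force())-f0, r.get_finger_gap())
r.move_linear([p[0],p[1],240],vel=150)
r.move_linear([500,-100,250],list(ori(.7,np.pi/2,1)),vel=150)
r.move_linear(list(W(m,[13,0,190])),list(ori(m[2],np.pi/2,1)),vel=120)
r.hold(.3)
snap('wrist','w9');snap('side','s9');snap('top','t9'); print(r.get_time_s(),r.get_wrist_force(),r.get_finger_gap(),m)
```

```text
0.627118773377915
[463.45186681 171.19212955  25.61231718]
[ 2.11924726 -0.19479334 -7.4261941 ] 0.6238128058924
27.0917 [-0.045171   -0.40905    -5.10521082] 0.6253699213443388 [ 5.38127932e+02 -3.34465618e+02  1.61839932e-02]
```

View pics/w9.png

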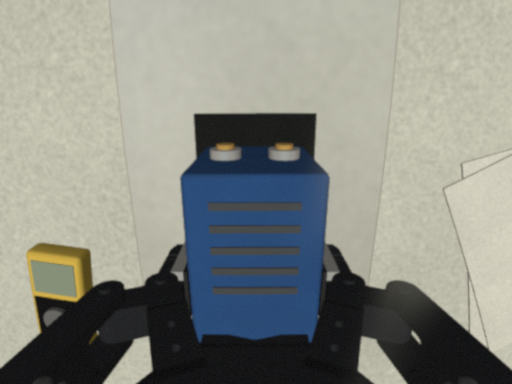

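View pics/s9.png

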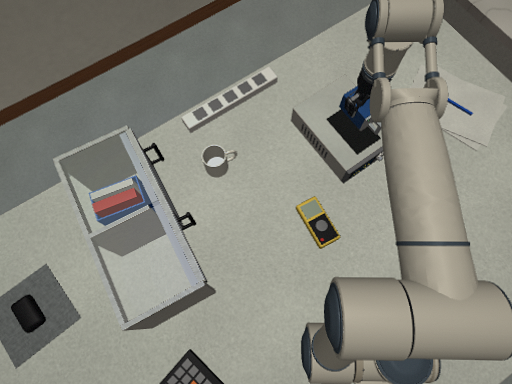

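View pics/t9.png

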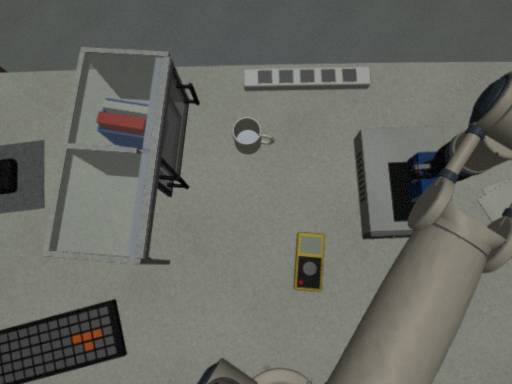

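Run:
```python
from fit import *
def ray(d,px,z):
    u=cv2.undistortPoints(np.array([[px]],float),d['K'],np.array(d['dist'],float))[0,0]
    v=d['R'].T@np.r_[u,1]; c=-d['R'].T@d['t']; return c+v*(z-c[2])/v[2]
d=load('w9'); m=np.load('poses.npz')['mat']
im=cv2.cvtColor(d['frame'],cv2.COLOR_RGB2BGR)[100:180,180:330]
cv2.imwrite('pics/c11.png',cv2.resize(im,None,fx=5,fy=5,interpolation=cv2.INTER_CUBIC))
print(tf(m,[[75,47,98],[75,-47,98]]),proj(d,tf(m,[[75,47,98],[75,-47,98]])))
print(ray(d,(195,113.5),98),ray(d,(316,113.5),98))
```

```text
[[ 612.35749567 -286.25802682   98.        ]
 [ 613.87872462 -380.24571678   98.        ]] [[192.10830332 116.59310753]
 [315.07931904 116.59656978]]
[ 614.69498917 -288.56345431   98.        ] [ 616.21367854 -380.79300197   98.        ]
```

View pics/c11.png

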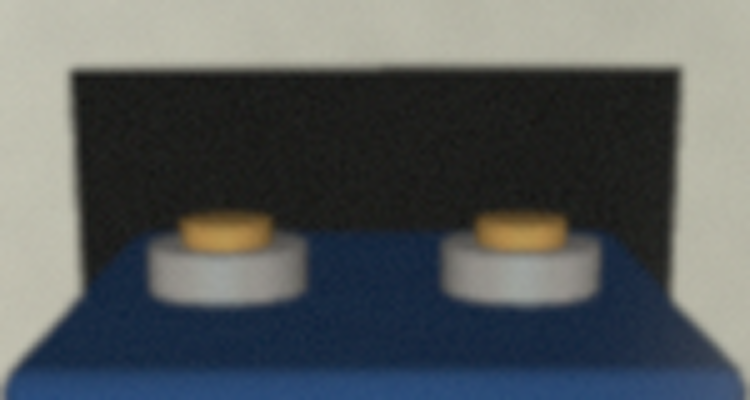

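Run:
```python
from h import *
m=P['mat']; o=list(ori(m[2],np.pi/2,1))
q=W(m,[13.5,0,0])
r.move_linear([q[0],q[1],136],o,vel=80)
r.hold(.2)
print(r.move_linear([q[0],q[1],119],o,vel=15,f_stop=3), r.get_tcp_pos(), r.get_wrist_force())
r.hold(.2); print(r.get_tcp_pos(), r.get_wrist_force(), r.get_time_s())
snap('wrist','w10')
```

```text
True [ 551.55691415 -334.19525152  123.64789212] [-0.29426552  0.63086197  3.95102238]
[ 551.57527922 -334.16791329  123.65566093] [0.84794067 0.68894354 6.8172534 ] 29.1083
```

View pics/w10.png

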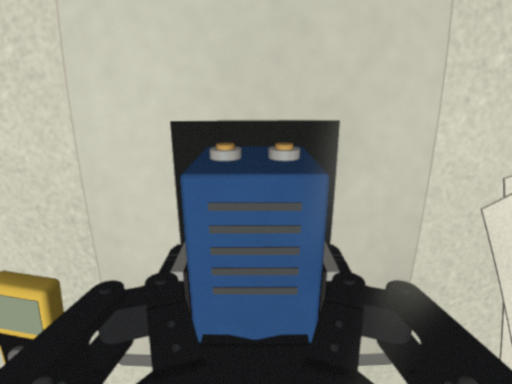

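```bash
python3 - <<'E'
from h import *
effector.set_gripper(1.0)
p=r.get_tcp_pos(); r.move_linear([p[0],p[1],250],vel=100)
r.move_linear([400,-150,320],vel=250)
r.reach([330,80,350],list(ori(1.2,np.pi/2,1)))
snap('wrist','w11');snap('side','s11');snap('top','t11'); print(r.get_time_s(), r.get_wrist_force())
E
python3 - <<'E'
import cv2,numpy as np
def crop(fn,x0,y0,x1,y1,s):
    im=cv2.imread(f'pics/{fn}.png')[y0:y1,x0:x1]
    return cv2.resize(im,None,fx=s,fy=s,interpolation=cv2.INTER_CUBIC)
cv2.imwrite('pics/c12.png',np.hstack([crop('s11',320,80,390,170,5.6),crop('t11',375,150,445,240,5.6)]))
E
```

```text
33.275 [-0.11681509  0.10171822 -0.23296191]
```

View pics/s11.png

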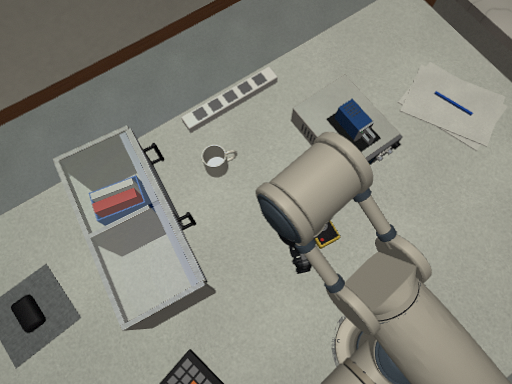

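View pics/t11.png

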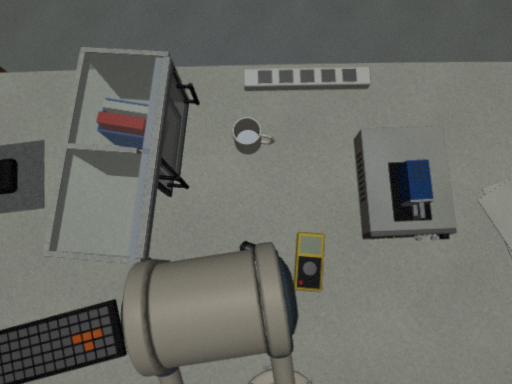

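View pics/c12.png

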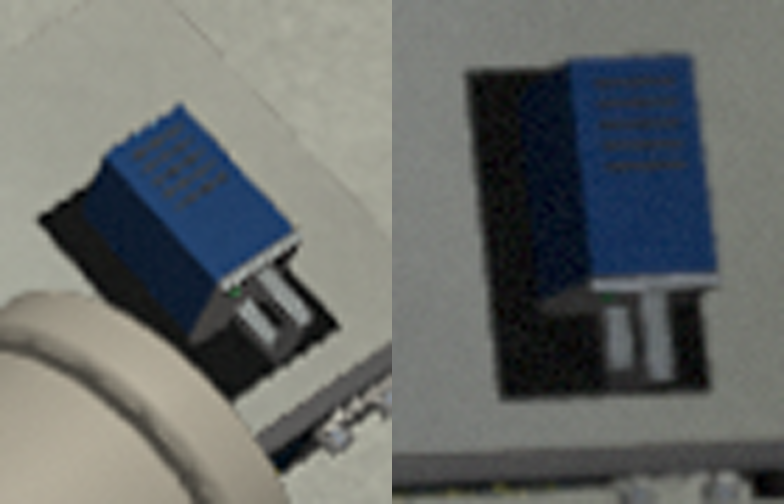

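Run:
```python
from fit import *
S=load('s11');T=load('t11');m=np.load('poses.npz')['mat']
A=np.array([[50,27,164],[50,-27,164],[-50,27,164],[-50,-27,164],[-50,27,98]],float)
s=(S,A,uc([(108,155),(181,105),(222,290),(300,240),(190,338)],320,80,5.6)); t=(T,A,uc([(177,58),(298,56),(195,290),(325,287),(148,300)],375,150,5.6))
for o in([s],[t],[s,t]):
    a,e=fit(o,[550,-334,0]); v=a[:2]-m[:2]; c,q=np.cos(m[2]),np.sin(m[2]); print(a,'in mat',c*v[0]+q*v[1],-q*v[0]+c*v[1],np.degrees(a[2]-m[2]),e.round(1).tolist())
M=np.array([[75,47,98],[75,-47,98],[-75,-47,98],[-75,47,98]],float)
mt=uc([(466-392,71)],375,150,5.6)+uc([(709-392,387),(500-392,397)],375,150,5.6)
b,e=fit([(T,M[[0,2,3]],mt)],[538,-334,0]);print(b,e.round(1).tolist())
```

```text
[ 5.49068849e+02 -3.32882803e+02  1.31551542e-03] in mat 10.965099092676173 1.405548120531066 -0.8519010220279708 [[-1.1, -0.5], [0.2, -0.6], [-0.0, 0.3], [0.6, -0.2], [0.1, 1.9]]
[ 5.51140997e+02 -3.33240396e+02 -9.31517546e-04] in mat 13.031188474802583 1.0144674731899346 -0.9806465272691538 [[-0.4, -0.5], [0.6, -0.5], [0.4, -0.1], [0.3, 0.0], [-1.4, 2.6]]
[ 5.50428941e+02 -3.33208382e+02  6.25618737e-04] in mat 12.319743841366396 1.058000967324364 -0.8914291901460619 [[-1.3, -0.9], [0.0, -1.0], [-0.3, -0.1], [0.4, -0.6], [-0.1, 1.5], [-0.4, -0.2], [0.6, -0.2], [0.4, 0.3], [0.3, 0.3], [-1.4, 2.9]]
[ 5.40494430e+02 -3.34161201e+02  2.01058153e-02] [[-0.2, -0.5], [0.3, 0.3], [-0.1, 0.1]]
```

Run:
```python
import cv2,numpy as np
# bystanders: compare frames before/after
for n in('side','top'):
    a=cv2.imread(f'pics/{n}0.png');b=cv2.imread(f'pics/{n[0]}11.png')
    for nm,(x0,y0,x1,y1) in (dict(mug=(195,140,245,185)) if n=='side' else dict(mug=(228,112,280,158),meter=(292,230,328,295),rightdoor=(150,60,205,150))).items():
        d=cv2.absdiff(cv2.GaussianBlur(a,(3,3),0),cv2.GaussianBlur(b,(3,3),0))[y0:y1,x0:x1]; print(n,nm,d.max(),d.mean())
im=cv2.imread('pics/t11.png')[130:210,140:210]; cv2.imwrite('pics/c13.png',cv2.resize(im,None,fx=6,fy=6,interpolation=cv2.INTER_CUBIC))
```

```text
side mug 8 5.182074074074074
top mug 4 0.8200947603121517
top meter 96 2.2534188034188034
top rightdoor 32 2.985050505050505
```

View pics/c13.png

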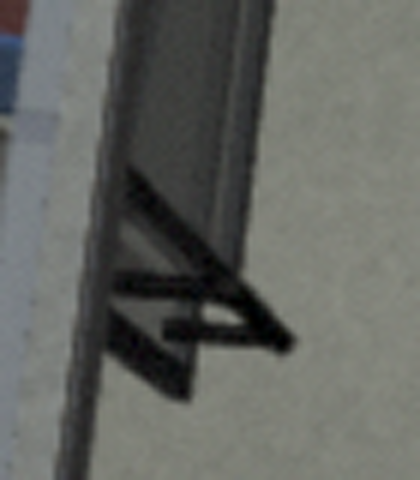

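Run:
```python
from fit import *
T=load('t11');h=np.load('poses.npz')['hutch']
print('rear edge bottom',proj(T,tf(h,[[-83,55,12],[-83,55,5]])).tolist(),'seen (170.8,195.8)')
print('front edge bottom',proj(T,tf(h,[[-99,10,12],[-99,10,5]])).tolist(),'seen ~(179,179)')
print('bar',proj(T,tf(h,[[-133,33,50],[-133,33,160]])).tolist(),'seen (188,187)')
a=load('top0')['frame'].astype(int);b=T['frame'].astype(int)
d=np.abs(a-b).max(2)[230:295,292:328]; print(np.argwhere(d>30)[:,::-1].min(0)+[292,230],np.argwhere(d>30)[:,::-1].max(0)+[292,230],(d>30).sum())
```

```text
rear edge bottom [[170.00074006921818, 196.23923358607584], [170.6176474891488, 196.69854968509594]] seen (170.8,195.8)
front edge bottom [[177.70456318308496, 180.6141416253357], [178.26590284005184, 181.17315755616926]] seen ~(179,179)
bar [[186.2402142567332, 186.83572853032223], [176.8847426803709, 177.2423241914797]] seen (188,187)
[292 278] [295 294] 41
```

Run:
```python
from h import *
print(r.get_time_s()); r.close_job()
```

```text
33.275
the job is handed in; nothing more can be done
```

The preamplifier is on the receiver's mat with its handle to the receiver's front. The left door is fully open, and I handed the job in at 33.3 s.

- **Doors:** I slid the left door to its stop; a second push met the stop again at the same place. The top picture shows its edge and pull within about 2 px of where a full 170 mm opening puts them. The right door's edge is unchanged to about 2 px.
- **Preamplifier out:** I pulled it straight out by the handle until its back stood about 45 mm clear of the hutch front, let go, and took it again by the case.
- **Placing:** I lowered it at 15 mm/s and stopped on contact, at the expected height (TCP z 123.65), before opening the gripper. I set it about 12 mm towards the back of the mat on purpose, so that the handle also stays over the mat.
- **Final position:** Measured from the two fixed cameras, the case is about 12 mm back and 1 mm sideways from the mat's centre. It appears turned about 0.9° from square, which is about what I can measure, as the fits had residuals of 1 to 3 px. The mat's own position differed by about 2 mm between views. The case is well inside the mat either way, but the handle's margin is only a few millimetres.
- **Bystanders:** The mug matches the starting pictures. The only difference at the multimeter was at the edge of the checked area, where the arm came into view.

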